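# Complete a two-cup dessert carrier and hold it up level

### The job

Gently take the tall round chocolate cup from the slatted display board and stand it upright in the empty well of the wooden carrier, next to its twin: the shell is thin, so use only a light grip and lower the cup rather than drop it, and leave the other things where they are. Then take the carrier by its middle handle, lift it level with both cups aboard and hold it still in the air, at least 12 cm clear of the counter. Finish while still holding it there: do not put it down or let go.

Things in the scene. Friction and masses are not known exactly. Their poses are not given: they have to be found in the camera images.
- carrier: Loose wooden carrier, 0.3 to 0.42 kg, 220 mm long (its x) by 84 mm wide (its y), on the counter at any yaw. Origin: centre of its underside, z up. Floor 8 mm thick. Two wells, each 73 (x) by 74 (y) mm inside with walls 5 mm thick up to 16 mm above the underside, centred at x = +68 mm (empty) and x = -68 mm (holds cup_packed). Plank handle between them.
- free_well (a point): Centre of the floor of the carrier's empty well, 8 mm above the carrier's underside; its axes are the carrier's.
- cup: The dessert cup to pack: loose, upright dark chocolate cylinder, 48 mm in diameter, 48 mm tall, cream dome and berry up to 63 mm; 60 to 130 g. Origin: centre of its underside, z up. Stands 16 mm above the counter on the board, in one of three places of a row 100 mm apart. The shell cracks if the fingers press it with over 25 N (both fingers added); a 5 to 8 N grip is ample.
- cup_packed: The twin of cup, same size and just as fragile, already standing in the other well of the carrier. Hold cups in their upper half, so that the fingertips stay above the well walls when they open. Origin: centre of its underside.
- board: Fixed slatted display board, 150 mm (its x) by 320 mm (its y), 16 mm high. Origin: centre of its underside. Three pastries stand in a row along its y.
- tart: Bystander: low round tart, 68 mm across, 32 mm high with its berries, loose on the board. Origin: centre of its underside. Leave it.
- square_cake: Bystander: square layered cake 58 x 58 mm, 44 mm high with its cream dot, loose on the board. Origin: centre of its underside. Leave it.
- sugar_jar: Bystander: white jar with a steel lid, 68 mm across, 79 mm tall, loose on the counter beyond the work. Origin: centre of its underside. Leave it.
- handle (a point): Point in the middle of the carrier's handle, 60 mm above the carrier's underside; its axes are the carrier's. The handle is an upright plank, 44 mm along x, 18 mm thick along y, flat sides up to 76 mm and a rounded top at 85 mm above the underside. Pinch it from above across its thickness; a firm grip (40 N) keeps the carrier from swinging.

How it is judged:
By the outcome, as a careful person would: the job done as asked, in the order asked, and still so for the second after the job is handed in, while the arm keeps its last pose, push and grip.
It also fails if it takes over 54 s, if anything falls off the work surface, if the arm or the gripper's body presses on something with over 40 N, if the wrist force passes 120 N, or if a joint passes its speed limit or range.

### The arm

A 6-joint arm with a two-finger parallel gripper is mounted at the origin on the work surface. World frame = base frame: x ahead of the robot, y to its left, z up, the work surface at z = 0. Lengths are in mm, angles in rad, forces in N, time in s.
With the tool pointing down it reaches from about 300 to 775 mm from the base axis. Payload 14.6 kg.
Tool frame: the origin (TCP) lies on the centre line of the jaws, within the pads' length; the fingertips stand 19 mm ahead of it and the grasp point (between the pads) is the TCP (bot.tip_reach is the distance from the TCP to the fingertips, in mm); z points along the fingers, y is the line along which they close (so a half turn about z gives the same grasp; the last joint's range is limited). The gripper opens to 85 mm and grips with 20 to 120 N. Pads are 22 mm wide; open, the fingers measure 114 mm over their backs; the gripper's body (76 mm by 85 mm) begins 54 mm behind the grasp point. The pads swing forward as they close: fully open they stand 13 mm farther back than shut.
Start: joints at [1.278, 0.3, 1.521, -0, 1.321, -0.067], TCP at [123.136, 536.029, 250.281] pointing down, gripper open.
Joint ranges: [-3.03, 3.03], [-0.79, 2.21], [0.23, 2.52], [-1.04, 4.18], [0, 3.07], [-2.55, 2.55]. Speed limits (rad/s): [2.22, 2.22, 2.57, 3.14, 3.14, 3.14].

### API

Orientations are given as a unit quaternion [w, x, y, z].
In Python, from rig import bot gives the robot as it stands. Calls block until the motion is done:
- bot.move_to(position, orientation): joint-space move of the TCP to a pose.
- bot.servo_line(position, attitude=None, speed=150, until_force=None): straight line of the TCP; attitude=None keeps the orientation; speed is the mean speed in mm/s. With until_force (N) it stops when the force on the tool has changed by that much, and returns True; else False.
- bot.move_joints(angles): joint-space move.
- bot.move_gripper(opening, grip_force=None): finger opening in mm; grip_force is the grip in N (None keeps the last); returns when the fingers have stopped.
- bot.dwell(seconds).
- bot.ik(position, orientation): joint angles nearest the present ones, or None.
- bot.read_state(): the state.
- bot.read_camera(name): name is "scene" or "top"; returns a dict with "image" (480x640x3 uint8, blue, green, red), "depth" (480x640 float32, mm along the optical axis (not along the pixel's ray), 0 where there is no reading), "fovy" (degrees; the focal length in pixels is half the picture's height over the tangent of half this angle, whatever the lens; pixels are square), "cx", "cy" (the principal point, pixels), "eye" and "attitude" of the camera in the world. Camera axes: x right, y down, z forward; pixel columns grow to the right and rows downward; lengths in mm; the calibration is good to about 2 mm. A picture is of the moment at which its call begins.
A pose or a line that the arm cannot do raises bot.MotionError and nothing moves.
- bot.finish_job(): hands the job in; it is judged then, once.
The state is a dict: "clock": time; "joint_positions": joint angles; "qvel": joint speeds; "effort": joint torques, N m; "ee_pos": TCP position; "tool_rot": TCP orientation; "ft_force": force on the tool from outside, world axes, zero at the start; "moment": the same for the moment, N m; "grip_width": finger opening in mm; "grip_force": force on a finger pad.
Only numpy, scipy, OpenCV 4.12 (cv2) and the standard library are available. Lean on these libraries where they do the work, as an engineer would, in place of code of your own. Each camera call takes 0.05 s, during which the arm holds its last target. There are 200 camera calls.

## Working session

There is one attempt and no reset: what is moved stays moved. The work goes in short steps, each a Python script; the robot and the scene stay as the last script left them, time stands still between calls to the robot, and variables do not carry over. Pictures are saved under pics/ and viewed, at most 10 in all, crops included, and the job is handed in when it is done.

```bash
mkdir -p pics; ls; python3 - <<'E'
from rig import bot
import cv2,numpy as np
for n in("scene","top"):
    c=bot.read_camera(n); cv2.imwrite(f"pics/{n}0.png",c["image"]); np.savez(f"{n}0.npz",**c)
    print(n,{k:c[k] for k in("fovy","cx","cy","eye","attitude")},(c["depth"]>0).mean())
print(bot.read_state())
E
```

```text
pics
scene {'fovy': 51.12268633624918, 'cx': 312.59500827811326, 'cy': 233.44184389885842, 'eye': array([1003.74516416,  435.21500486,  847.41137322]), 'attitude': array([-0.10621258,  0.32283859,  0.88989206, -0.30427991])} 0.99640625
top {'fovy': 52.016504637054055, 'cx': 324.89307177521454, 'cy': 245.54707406470038, 'eye': array([ 473.39941793,   -4.45004479, 1053.21320372]), 'attitude': array([ 0.05024037, -0.69614039,  0.71256926, -0.07148084])} 0.9959049479166666
{'clock': 0.1, 'joint_positions': array([ 1.27840453e+00,  3.00404141e-01,  1.52151199e+00, -2.52173832e-05,
        1.32066788e+00, -6.66128348e-02]), 'qvel': array([ 1.08639175e-03, -1.03845902e-03, -3.34438100e-04,  1.19218864e-03,
        9.08585005e-05, -2.63400175e-04]), 'effort': array([ 1.39694097e-03, -5.44386864e+01, -3.62363756e+01, -1.10460203e-04,
        3.13983823e-03, -7.69979852e-05]), 'ee_pos': array([123.08911467, 535.86443412, 249.78725519]), 'tool_rot': array([-7.64796891e-05,  1.12646737e-01,  9.93634977e-01, -4.89894017e-04]), 'ft_force': array([1.23714437, 0.09433536, 1.0358002 ]), 'moment': array([-0.02244117,  0.04114716, -0.0091593 ]), 'grip_force': 0.0, 'grip_width': 85.19482645783546}
```

View pics/top0.png

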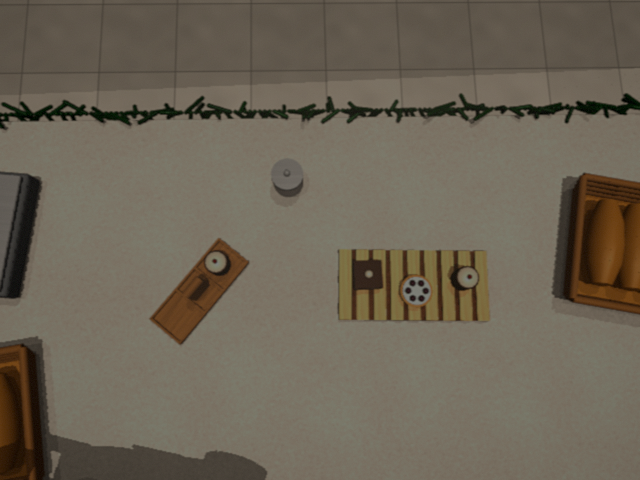

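View pics/scene0.png

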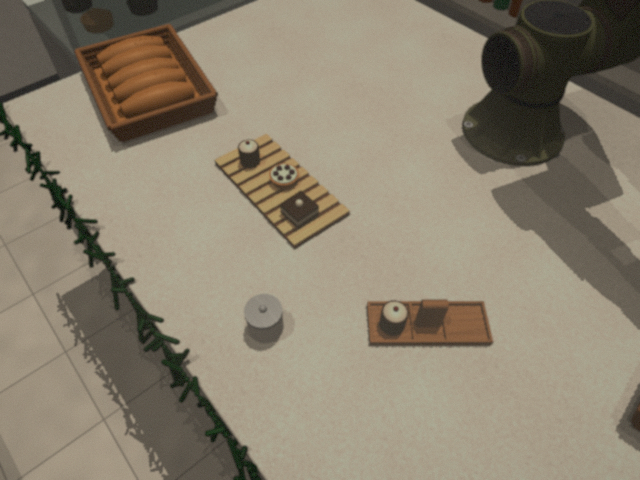

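Top view: the cup is at about (466,277) at the board's right end, with the tart at (416,291) and the cake at (368,275). The carrier runs from (235,250) to (167,330), with its twin cup at (216,262), handle at (199,289) and empty well near (180,315). The scene view agrees.

```bash
cat > h.py <<'E'
import numpy as np,cv2
from scipy.spatial.transform import Rotation as R
def ax(c):
    f=240/np.tan(np.radians(c["fovy"])/2); q=np.asarray(c["attitude"])
    return f,R.from_quat(q,scalar_first=True).as_matrix()
def cloud(c):
    f,M=ax(c); v,u=np.mgrid[:480,:640]; d=c["depth"]
    P=np.dstack([(u-c["cx"])/f*d,(v-c["cy"])/f*d,d])
    return P@M.T+c["eye"]
def ray(c,uv,z):
    f,M=ax(c); uv=np.atleast_2d(uv).astype(float)
    r=np.c_[(uv[:,0]-c["cx"])/f,(uv[:,1]-c["cy"])/f,np.ones(len(uv))]@M.T
    return c["eye"]+r*((z-c["eye"][2])/r[:,2])[:,None]
def down(yaw): # tool z down, tool y (closing) at world angle yaw
    y=np.array([np.cos(yaw),np.sin(yaw),0]);z=np.array([0,0,-1.]);x=np.cross(y,z)
    return R.from_matrix(np.c_[x,y,z]).as_quat(scalar_first=True)
E
python3 - <<'E'
from h import *
for n in("top","scene"):
    c=dict(np.load(n+"0.npz")); W=cloud(c); img=c["image"]
    hsv=cv2.cvtColor(img,cv2.COLOR_BGR2HSV)
    def box(u,v,r=12): m=np.zeros((480,640),bool);m[v-r:v+r,u-r:u+r]=1;return m
    pos=dict(top=dict(cup=(466,277),packed=(216,262),cake=(368,275),tart=(416,291),jar=(287,175),car=(199,289),tab=(300,400)),
             scene=dict(cup=(249,150),packed=(394,315),cake=(300,208),tart=(284,174),jar=(263,315),car=(430,320),tab=(300,400)))[n]
    for k,(u,v) in pos.items():
        b=box(u,v); z=W[...,2][b]; print(n,k,W[v,u].round(1),"z pct",np.percentile(z,[2,50,98]).round(1),"hsv",hsv[v,u])
    for k in("cup","packed"):
        u,v=pos[k]; b=box(u,v,18); lo=58 if k=="cup" else 50
        m=b&(W[...,2]>lo); P=W[m]; cc,r=cv2.minEnclosingCircle(P[:,:2].astype(np.float32)); print(n,k,"circ",np.round(cc,1),round(r,1),len(P),"dome mean",P[P[:,2]>lo+8].mean(0).round(1))
    u,v=pos["car"]
    m=(hsv[...,1]>90)&box(u,v,75)
    m=cv2.morphologyEx(m.astype(np.uint8),cv2.MORPH_CLOSE,np.ones((9,9)))
    _,L,S,_=cv2.connectedComponentsWithStats(m); m=L==L[v,u]
    P=W[m]; 
    for lo,hi in((3,24),(10,22)):
        Q=P[(P[:,2]>lo)&(P[:,2]<hi)]; print(n,"carrier",cv2.minAreaRect(Q[:,:2].astype(np.float32)),len(Q))
    ct=max(cv2.findContours(m.astype(np.uint8),0,1)[0],key=cv2.contourArea)[:,0]
    print(n,"ray16",cv2.minAreaRect(ray(c,ct,16)[:,:2].astype(np.float32)))
    H=P[P[:,2]>78]; H=W[box(u,v,16)&(W[...,2]>70)&(hsv[...,1]>60)]; print(n,"handle",H.mean(0),cv2.minAreaRect(H[:,:2].astype(np.float32)),len(H))
E
```

```text
top cup [ 573.7 -320.2   70.1] z pct [10.1 66.2 78.5] hsv [ 27  25 111]
top packed [616.4 184.4  62.3] z pct [ 5.3 58.2 69.7] hsv [ 8 36 79]
top cake [ 583.4 -122.8   59.8] z pct [44.5 48.8 59.8] hsv [ 23  51 125]
top tart [ 549.9 -222.9   42.4] z pct [36.8 42.  50.4] hsv [ 30  15 123]
top jar [793.8  38.5  72.5] z pct [63.3 67.1 78.3] hsv [20 35 66]
top car [563.2 219.   56.1] z pct [ 5.2 35.7 86.6] hsv [ 13 140  42]
top tab [3.349e+02 2.100e+01 1.000e-01] z pct [-3.4  0.6  4.8] hsv [ 21  44 123]
top cup circ [ 525.8 -176.3] 179.6 445 dome mean [ 571.6 -315.7   93. ]
top packed circ [551.7 101.8] 132.0 449 dome mean [613.4 182.7  88.7]
top carrier ((565.9287109375, 228.1201171875), (84.71180725097656, 220.48056030273438), 50.168025970458984) 3432
top carrier ((565.6823120117188, 228.38621520996094), (84.53922271728516, 219.79672241210938), 50.0960807800293) 1381
top ray16 ((565.3070068359375, 227.0102081298828), (85.65263366699219, 220.0471649169922), 50.0905647277832)
top handle [562.78448663 221.71744265 103.38825237] ((511.8850402832031, 122.38346862792969), (261.1082763671875, 4
[... 497 characters left out ...]
8   2.7] z pct [-2.6  0.5  3.6] hsv [ 22  44 170]
scene cup circ [781.8  46.8] 447.3 273 dome mean [ 593.7 -288.9   99.7]
scene packed circ [801.3 307.5] 239.4 539 dome mean [628.2 196.6  76.1]
scene carrier ((566.6860961914062, 231.9910888671875), (86.4790267944336, 220.48057556152344), 50.09233474731445) 3590
scene carrier ((566.6860961914062, 231.9910888671875), (86.4790267944336, 220.48057556152344), 50.09233474731445) 1512
scene ray16 ((567.534423828125, 232.12550354003906), (89.9237060546875, 219.491943359375), 50.06488037109375)
scene handle [580.44828375 238.3707922   92.72916828] ((786.4872436523438, 322.8370056152344), (487.47076416015625, 41.13118362426758), 22.52753448486328) 176
```

```bash
cat > find.py <<'E'
from h import *
def near(W,xy,lo,hi,r): return (np.hypot(W[...,0]-xy[0],W[...,1]-xy[1])<r)&(W[...,2]>lo)&(W[...,2]<hi)
def cup(c,xy,z0):
    """dome centroid by colour (cream bright), ray at dome height; rim circle from the cloud"""
    W=cloud(c); hsv=cv2.cvtColor(c["image"],cv2.COLOR_BGR2HSV)
    m=near(W,xy,z0+43,z0+70,38); t=cv2.threshold(hsv[...,2][m],0,255,cv2.THRESH_OTSU)[0]
    b=(m&(hsv[...,2]>t)).astype(np.uint8); n,L,S,C=cv2.connectedComponentsWithStats(b); i=1+np.argmax(S[1:,4])
    dome=ray(c,C[i],z0+53)[0,:2]; P=W[m][:,:2]
    cc,r=cv2.minEnclosingCircle(P.astype(np.float32))
    return dome.round(1),P.mean(0).round(1),np.round(cc,1),round(r,1),S[i,4],C[i].round(1)
E
python3 - <<'E'
from find import *
from rig import bot
for n in("top","scene"):
    c=dict(np.load(n+"0.npz")); W=cloud(c)
    print(n,cup(c,(577,-313),16),"\n  packed",cup(c,(621,190),8))
    H=W[near(W,(566,230),74,90,32)]; print("  handle",H.mean(0).round(1),cv2.minAreaRect(H[:,:2].astype(np.float32)),len(H))
q=down(np.radians(50))
for p,y in(((576,-314,60),0),((576,-314,60),np.pi),((514,273,52),np.radians(50)),((514,273,52),np.radians(230)),((566,230,60),np.radians(50)),((566,230,60),np.radians(230))):
    s=bot.ik(p,down(y)); print(p,round(y,2),None if s is None else np.round(s,2))
# crops: both cups and carrier
a=cv2.imread("pics/top0.png");b=cv2.imread("pics/scene0.png")
t=[cv2.resize(x,(400,300),interpolation=cv2.INTER_CUBIC) for x in(a[247:307,426:506],a[232:352,130:290],b[120:180,210:290],b[270:375,360:500])]
cv2.imwrite("pics/crops.png",np.vstack([np.hstack(t[:2]),np.hstack(t[2:])]))
E
```

```text
top (array([ 573.9, -323.7]), array([ 573.9, -322. ]), array([ 574.1, -324. ]), 24.5, np.int32(306), array([467.5, 276.9])) 
  packed (array([617.5, 186.1]), array([617.6, 186.7]), array([618.5, 187.3]), 23.9, np.int32(305), array([215.3, 261.6]))
  handle [565.  227.2  83. ] ((565.6636962890625, 228.2137908935547), (18.194814682006836, 43.816410064697266), 49.48727035522461) 212
scene (array([ 577.2, -317.3]), array([ 578.6, -315.3]), array([ 576.6, -321.5]), 26.1, np.int32(189), array([247.6, 145.7])) 
  packed (array([620.9, 192.3]), array([622.5, 193. ]), array([620.1, 191.1]), 24.2, np.int32(358), array([394.7, 311.3]))
  handle [569.3 233.9  82.7] ((568.127197265625, 233.36953735351562), (18.639360427856445, 44.726951599121094), 45.619564056396484) 266
(576, -314, 60) 0 [-0.55  0.73  1.34 -0.    1.07 -0.55]
(576, -314, 60) 3.14 None
(514, 273, 52) 0.87 [ 0.43  0.6   1.59 -0.    0.95 -0.45]
(514, 273, 52) 4.01 None
(566, 230, 60) 0.87 [ 0.33  0.64  1.49 -0.    1.   -0.55]
(566, 230, 60) 4.01 None
```

View pics/crops.png

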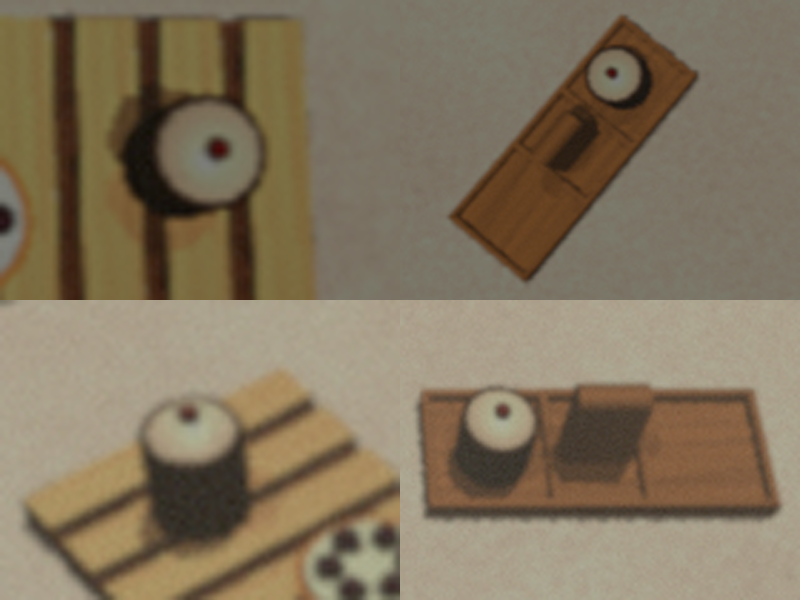

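Crops: the cup dome, packed cup, handle and empty well are all clear. The two views differ by about (3,5) mm, so I average them. Next I approach and close in small steps with light force.

```bash
python3 - <<'E'
from find import *
from rig import bot
q=down(0)
bot.move_to((575.5,-321,200),q)
print(bot.servo_line((575.5,-321,58),speed=110,until_force=8))
s=bot.read_state();print(s["clock"],s["ee_pos"],s["ft_force"])
bot.move_gripper(54,20)
f0=bot.read_state()["ft_force"]
for w in np.arange(50.5,45,-.5):
    bot.move_gripper(w,20); s=bot.read_state()
    print(w,round(s["grip_width"],2),round(s["grip_force"],2),(s["ft_force"]-f0).round(1),round(s["clock"],2))
    if s["grip_force"]>2.5: break
for n in("top","scene"):
    c=bot.read_camera(n); np.savez(f"{n}1.npz",**c); cv2.imwrite(f"pics/{n}1.png",c["image"])
cv2.imwrite("pics/g1.png",cv2.resize(np.hstack([cv2.imread("pics/top1.png")[217:337,386:546],cv2.imread("pics/scene1.png")[60:180,170:330]]),None,fx=2.5,fy=2.5))
E
```

```text
False
4.925 [ 575.81859833 -321.18510803   58.79389018] [ 0.17444941 -0.8145722  -0.44493147]
50.5 50.61 0.0 [-0.7 -0.5 -0.4] 5.56
50.0 50.16 0.0 [-0.6  0.1 -0.5] 5.78
49.5 49.51 0.29 [-0.   0.3 -0.8] 5.99
49.0 49.16 0.33 [-1.  -0.4 -1.6] 6.21
48.5 48.46 0.34 [-2.  -0.8 -0.2] 6.42
48.0 48.16 3.35 [-0.5  0.1 -0.2] 6.64
```

View pics/g1.png

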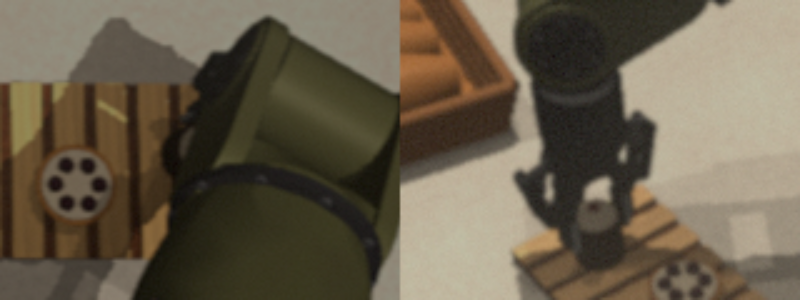

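Scene view: the pads straddle the cup's upper half at about 3.4 N each, and the tart is untouched. Lifting gently and carrying it to above the well.

```bash
python3 - <<'E'
from find import *
from rig import bot
def rep(t):
    s=bot.read_state();print(t,round(s["clock"],2),s["ee_pos"].round(1),round(s["grip_width"],2),round(s["grip_force"],2),s["ft_force"].round(1))
bot.servo_line((575.5,-321,90),speed=40); rep("lift")
bot.servo_line((575.5,-321,150),speed=80); rep("up")
a=np.radians(140.1); x=np.array([np.cos(a),np.sin(a)]); w=np.array([566.3,230])+68*x; print(w)
bot.servo_line((*w,150),down(np.radians(50.1)),speed=160); rep("over")
bot.servo_line((*w,95),speed=60); rep("low")
bot.dwell(.3)
for n in("top","scene"):
    c=bot.read_camera(n); np.savez(f"{n}2.npz",**c); cv2.imwrite(f"pics/{n}2.png",c["image"])
cv2.imwrite("pics/g2.png",cv2.resize(np.hstack([cv2.imread("pics/top2.png")[212:372,110:270],cv2.imread("pics/scene2.png")[230:390,360:520]]),None,fx=2.5,fy=2.5))
E
```

```text
lift 7.69 [ 575.4 -320.9   89.7] 47.93 3.34 [ 0.1 -0.7 -1. ]
up 8.59 [ 575.3 -320.9  149.4] 48.15 3.35 [ 0.7 -0.4 -0.8]
[514.13276968 273.61857495]
over 12.47 [514.2 273.4 150. ] 47.94 3.35 [-0.2 -0.7 -0.8]
low 13.54 [514.3 273.7  95.4] 48.08 3.35 [-0.2  0.7 -1.2]
```

View pics/g2.png

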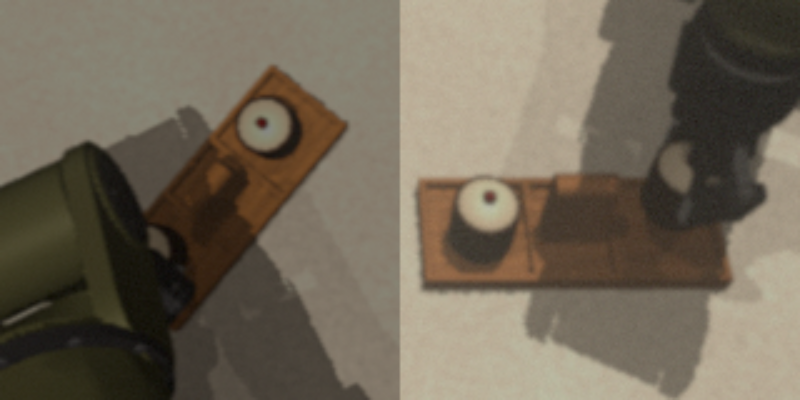

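Both crops show the cup upright in the gripper over the empty end, with the carrier unmoved. Lowering it now.

```bash
python3 - <<'E'
from find import *
from rig import bot
def rep(t):
    s=bot.read_state();print(t,round(s["clock"],2),s["ee_pos"].round(1),round(s["grip_width"],2),round(s["grip_force"],2),s["ft_force"].round(1));return s
p=bot.read_state()["ee_pos"]; x,y=514.1,273.6
bot.servo_line((x,y,60),speed=50); rep("60")
print(bot.servo_line((x,y,49.5),speed=15,until_force=3)); s=rep("down")
for w in(49,50,52,60,84): bot.move_gripper(w,20)
rep("open")
bot.servo_line((x,y,150),speed=100)
bot.move_to((470,60,250),down(0.5)); rep("away")
for n in("top","scene"):
    c=bot.read_camera(n); np.savez(f"{n}3.npz",**c); cv2.imwrite(f"pics/{n}3.png",c["image"])
    W=cloud(c); print(n,"cup",cup(c,(514,273),8),"\n packed",cup(c,(619,190),8))
    H=W[near(W,(566,230),74,90,32)]; print("  handle",H.mean(0).round(1),cv2.minAreaRect(H[:,:2].astype(np.float32)),len(H))
cv2.imwrite("pics/g3.png",cv2.resize(np.hstack([cv2.imread("pics/top3.png")[212:372,110:270],cv2.imread("pics/scene3.png")[230:390,360:520]]),None,fx=2.5,fy=2.5))
E
```

```text
60 14.79 [514.3 273.7  60.2] 47.81 3.35 [-0.3  0.6 -1.3]
True
down 15.45 [514.  273.5  49.6] 47.99 3.61 [-0.3 -0.5  4.6]
open 16.72 [513.6 273.4  49.2] 84.2 0.0 [0.2 0.2 0.1]
away 18.82 [470.1  60.7 249.4] 83.95 0.0 [1.1 0.2 0.3]
top cup (array([514.5, 268.3]), array([515. , 268.9]), array([515.2, 270.2]), 24.0, np.int32(326), array([172.9, 313.9])) 
 packed (array([617.6, 186.2]), array([617.5, 186.6]), array([618.9, 187.5]), 24.1, np.int32(303), array([215.2, 261.5]))
  handle [564.8 227.3  83. ] ((565.556884765625, 228.37884521484375), (18.073200225830078, 44.09072494506836), 50.13779067993164) 218
scene cup (array([517.9, 274.2]), array([519.8, 275.1]), array([515.6, 273.9]), 24.9, np.int32(366), array([469.1, 309.5])) 
 packed (array([621.1, 192.7]), array([622.5, 193. ]), array([619.9, 190.7]), 25.1, np.int32(357), array([394.8, 311.5]))
  handle [569.4 233.7  82.6] ((568.1710205078125, 233.4403076171875), (18.242761611938477, 45.530601501464844), 45.09503936767578) 262
```

View pics/g3.png

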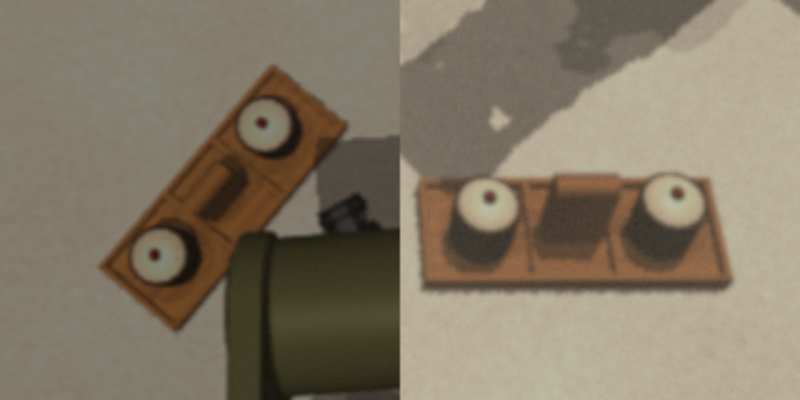

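The cup stands upright in the empty well (crop centres about (158,255) and (670,200)), and the carrier and twin haven't moved. Now the handle.

```bash
python3 - <<'E'
from find import *
from rig import bot
def rep(t):
    s=bot.read_state();print(t,round(s["clock"],2),s["ee_pos"].round(1),round(s["grip_width"],2),round(s["grip_force"],2),s["ft_force"].round(1),s["moment"].round(2));return s
x,y=566.6,230.5
bot.move_to((x,y,190),down(np.radians(50.1)))
print(bot.servo_line((x,y,60),speed=90,until_force=8)); rep("at")
bot.move_gripper(30,40); bot.move_gripper(20.5,40); rep("near")
bot.move_gripper(15,40); rep("grip")
bot.servo_line((x,y,75),speed=20); rep("lift")
bot.servo_line((x,y,215),speed=60); bot.dwell(.7); rep("up")
for n in("top","scene"):
    c=bot.read_camera(n); np.savez(f"{n}4.npz",**c); cv2.imwrite(f"pics/{n}4.png",c["image"])
cv2.imwrite("pics/g4.png",np.hstack([cv2.resize(cv2.imread(f"pics/{n}4.png"),(400,300)) for n in("top","scene")]))
cv2.imwrite("pics/g5.png",cv2.resize(cv2.imread("pics/scene4.png")[170:390,340:620],None,fx=2.5,fy=2.5))
E
```

```text
False
at 21.35 [566.8 230.6  60.6] 84.16 0.0 [0.2 1.2 0.4] [-0.01  0.01  0.02]
near 22.18 [566.6 230.5  60. ] 20.33 0.0 [ 0.  -0.8 -0.9] [-0.03 -0.02 -0.02]
grip 22.39 [566.6 230.4  60. ] 17.74 42.4 [-1.5  0.8  0.8] [-0.04 -0.    0.01]
lift 23.29 [566.5 230.5  74.9] 17.55 41.57 [-0.1  0.5 -5. ] [ 0.01  0.06 -0.  ]
up 26.48 [566.6 230.5 215. ] 17.4 41.57 [-0.  -0.9 -5.6] [-0.01 -0.06 -0.04]
```

View pics/g4.png

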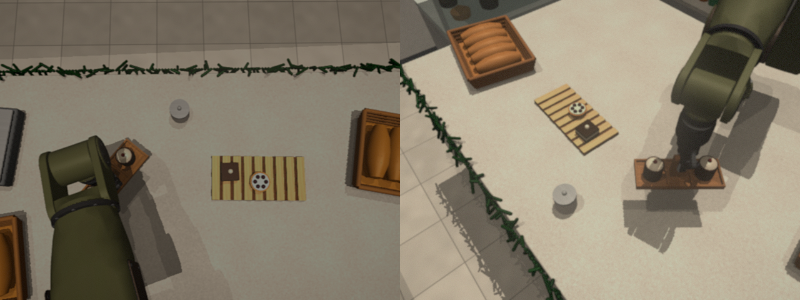

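View pics/g5.png

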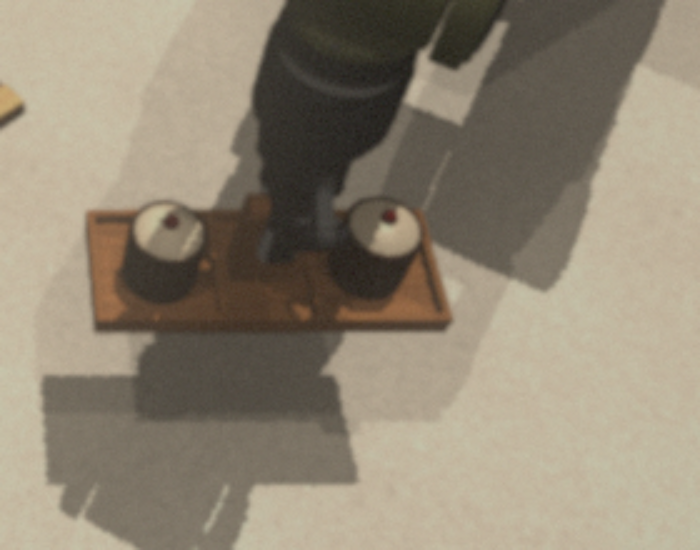

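The carrier hangs level about 155 mm up with both cups upright aboard, and the other things are in place. Handing in.

```bash
python3 -c "
from rig import bot
print(bot.finish_job())"
```

```text
the job is handed in; nothing more can be done
None
```

The cup is in the empty well beside its twin, and I handed the job in with the arm holding the carrier level by its handle, both cups aboard, about 155 mm above the counter.

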